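# Flip the cured glue-up's flag to green

### The arm

A 6-joint arm with a two-finger parallel gripper is mounted at the origin on the work surface. World frame = base frame: x ahead of the robot, y to its left, z up, the work surface at z = 0. Lengths are in m, angles in rad, forces in N, time in s.
With the tool pointing down it reaches from about 0.375 to 0.9 m from the base axis. Payload 3.1 kg.
Tool frame: the origin (TCP) lies on the centre line of the jaws, within the pads' length; the fingertips stand 11 mm ahead of it and the grasp point (between the pads) lies 8 mm behind it; x points along the fingers, y is the direction in which the jaws open and shut, and the axes are right-handed (so a half turn about x gives the same grasp; the last joint's range is limited). The gripper opens to 87 mm and grips with 3 to 60 N. Pads are 19 mm wide; open, the fingers measure 117 mm over their backs; the gripper's body (75 mm by 190 mm) begins 51 mm behind the grasp point.
Start: joints at [-1.512, 0.527, 1.433, -0, 1.181, -0.178], TCP at [0.147, -0.607, 0.234] pointing down, gripper open.
Joint ranges: [-3.08, 3.08], [-0.75, 2.2], [0.22, 2.44], [-1.43, 4.57], [0, 2.65], [-2.85, 2.85]. Speed limits (rad/s): [2.79, 2.79, 3.14, 3.14, 3.14, 3.14].

### API

Orientations are given as a unit quaternion [x, y, z, w].
In Python, from rig import robot, camera, camera_info gives the robot as it stands.
- The arm moves only by the shell command python3 -m inch 'ROWS' [FORCE]. ROWS is JSON, a list that holds one entry, the list of rows, each a list of 5 numbers: the shift along the tool's x, y, z in cm, then the turn about the tool's x in rad, then the opening, from 0 (shut) to 1 (fully open). A call has 1 to 8 rows; each row shifts and turns the pose as measured when the row begins, along the tool's axes as they then stand; what a row does not reach is not made up. A row lasts 1/12 s, in which the tool goes at most 41.7 mm and 7.16 degrees, less where a joint would pass 70% of its speed; a pose out of reach is approached as far as the arm can. A call with a gripper value outside its range is refused whole. The fingers move at their own pace and stop on an object; FORCE is the grip in N (left out, the last holds). Time passes only in rows, so rows that do not move let the fingers close. It gives the time, the measured TCP pose, the force and the opening at its end, in the units of the state.
- robot.get_obs(): the state, without advancing time (a new reading comes with each control period).
- camera(name): name is "scene" or "top" or "wrist"; returns the picture (420x560x3 uint8, red, green, blue); there is no depth.
- camera_info(name): a dict with "camera_matrix" (3x3 intrinsics, pixels), "rvec" (rotation vector, rad) and "tvec" (3), from world to camera coordinates, as OpenCV has them. Camera axes: x right, y down, z forward; pixel columns grow to the right and rows downward; lengths in m; the calibration is good to about 2 mm. A picture is of the moment at which its call begins: read the wrist's pose just before it. camera_info takes no time and is no camera call; for the wrist camera it gives the pose at the moment of the call.
- robot.hand_in(): hands the job in, once; it reports no verdict.
The state is a dict: "time": time; "q": joint angles; "joint_velocities": joint speeds; "joint_torque": joint torques, N m; "position": TCP position; "tool_rot": TCP orientation; "ft_force": force on the tool from outside, world axes, zero at the start; "moment": the same for the moment, N m; "grip_width": finger opening in m.
Only numpy, scipy, OpenCV 4.12 (cv2) and the standard library are available. Lean on these libraries where they do the work, as an engineer would, in place of code of your own. Each camera call takes 0.05 s, during which the arm holds its last target. There are 200 camera calls.

### The job

The dark-wood glue-up has cured: with your fingertips, gently push the flag on the dark-wood stand up and over its pivot, all the way, until it lies flat on the other side showing green instead of red. Do not pinch the flag; leave the flag on the light-wood stand as it is, and do not pick up or disturb anything else on the bench.

Things in the scene. Friction and masses are not known exactly. Their poses are not given: they have to be found in the camera images.
- dark_stand: Flag stand of dark wood, screwed down: base 90 x 150 x 18 mm (x, y, z), on it a block 50 (x) x 96 (y) mm reaching 92 mm high and two cheeks (36 x 12 mm, centred 62 mm either side in y) 116 mm high that carry the pivot. It carries the flag. Origin: centre of its underside, straight below the pivot. Its -x side faces roughly to the robot's left (+y of the bench), give or take 26 degrees.
- dark_pivot (a point): Middle of the flag's pivot, fixed to the dark stand, 100 mm above the bench; the hinge line runs along the stand's y. Firm stops at both ends of the swing. The hinge is a little stiff: the flag stays wherever it is left, and 0.4 to 1.2 N at its free edge moves it.
- dark_flag (a joint): Angle (rad) of the flag on the dark stand, at the start 0 to 0.25. 0: level towards the stand's -x side, red up, green down; pi/2: upright, green towards -x; pi (3.14): level towards the stand's +x side, green up.
- dark_flag_edge (a point): Middle of the flag's free edge (mid-thickness), 93 mm from the pivot. The flag is a stiff plate 100 mm wide (along y), 10 mm thick over its coloured faces; the bare white rim (3 mm) is 4 mm thick. Beyond 25 mm from the pivot there is free air under it down to the base or bench.
- light_stand: Flag stand of light wood, screwed down: base 90 x 150 x 18 mm (x, y, z), on it a block 50 (x) x 96 (y) mm reaching 92 mm high and two cheeks (36 x 12 mm, centred 62 mm either side in y) 116 mm high that carry the pivot. It carries the flag. Origin: centre of its underside, straight below the pivot. Its -x side faces roughly to the robot's left (+y of the bench), give or take 26 degrees.
- light_pivot (a point): Middle of the flag's pivot, fixed to the light stand, 100 mm above the bench; the hinge line runs along the stand's y. Firm stops at both ends of the swing. The hinge is a little stiff: the flag stays wherever it is left, and 0.4 to 1.2 N at its free edge moves it.
- light_flag (a joint): Angle (rad) of the flag on the light stand, at the start 0 to 0.25. 0: level towards the stand's -x side, red up, green down; pi/2: upright, green towards -x; pi (3.14): level towards the stand's +x side, green up.
- light_flag_edge (a point): Middle of the flag's free edge (mid-thickness), 93 mm from the pivot. The flag is a stiff plate 100 mm wide (along y), 10 mm thick over its coloured faces; the bare white rim (3 mm) is 4 mm thick. Beyond 25 mm from the pivot there is free air under it down to the base or bench.
- glue_bottle: Yellow glue bottle, upright, 52 mm diameter, 105 mm tall with cap. Origin: centre of its underside.
- tape_measure: Yellow and black tape measure, 70 x 40 x 62 mm, standing on the bench. Origin: centre of its underside.
- mallet: Wooden mallet lying on the bench, handle towards its -x; 260 mm long, head 90 mm wide, 26 mm thick. Origin: on the bench near its middle.
- screwdriver: Screwdriver with blue handle and steel shaft lying on the bench, handle towards its -x; 200 mm long, handle 26 mm thick. Origin: on the bench near its middle.
- offcut: Pale wood offcut lying flat, 130 x 60 x 30 mm. Origin: centre of its underside.
- screw_jar: Glass jar with steel cap, 64 mm diameter, 85 mm tall. Origin: centre of its underside.
- try_square: Try square lying flat: dark wood stock 120 x 22 x 20 mm along its x, steel blade 30 mm wide running about 170 mm along +y. Origin: underside of the stock's middle.

How it is judged:
By the outcome, as a careful person would: the job done as asked, in the order asked, and still so for the second after the job is handed in, with the robot touching nothing.
It also fails if it takes over 48 s, if anything falls off the work surface, if the arm or the gripper's body presses on something with over 40 N, if the wrist force passes 120 N, or if a joint passes its speed limit or range.

## Working session

There is one attempt and no reset: what is moved stays moved. The work goes in short steps, Python scripts to look and compute and a shell command to move; the robot and the scene stay as the last step left them, time stands still between calls to the robot, and variables do not carry over. Pictures are saved under pics/ and viewed, about 8 in all and at most 12, crops included, and the job is handed in when it is done.

```bash
mkdir -p pics
python3 - <<'E'
from rig import robot, camera, camera_info
import cv2
o=robot.get_obs();print(o)
for n in("scene","top"):
    im=camera(n);cv2.imwrite(f"pics/{n}0.png",cv2.resize(im[:,:,::-1],(800,600),interpolation=cv2.INTER_CUBIC)); cv2.imwrite(f"pics/{n}_raw.png",im[:,:,::-1]);print(camera_info(n))
E
```

```text
{'time': 0.0, 'q': array([-1.51147213e+00,  5.28437186e-01,  1.43389097e+00,  2.84000172e-06,
        1.18136340e+00, -1.78508457e-01]), 'joint_velocities': array([-5.96523090e-04, -1.09056875e-03,  1.44798392e-04, -4.05768297e-04,
       -6.70173134e-05, -2.09191923e-03]), 'joint_torque': array([-5.44653776e-04, -4.40040064e+01, -1.76591760e+01,  6.31680270e-02,
        5.83060272e-02, -1.58285475e-04]), 'position': array([ 0.14723052, -0.60669763,  0.232593  ]), 'tool_rot': array([ 0.70215782,  0.08462878, -0.70206758,  0.08314737]), 'ft_force': array([-0.59354717,  0.00074345, -0.5810293 ]), 'moment': array([-0.00756593, -0.0228837 ,  0.0136767 ]), 'grip_width': 0.0869682756250579}
{'camera_matrix': array([[452.94170016,   0.        , 277.17149502],
       [  0.        , 452.94170016, 213.70933923],
       [  0.        ,   0.        ,   1.        ]]), 'rvec': array([ 1.4110742 ,  1.98109516, -1.00261365]), 'tvec': array([ 0.18502511, -0.22020583,  1.97900795])}
{'camera_matrix': array([[536.44304627,   0.        , 278.51803963],
       [  0.        , 536.44304627, 205.57404374],
       [  0.        ,   0.        ,   1.        ]]), 'rvec': array([ 2.16575405, -2.14669115,  0.11656583]), 'tvec': array([0.00378505, 0.52661538, 1.55126688])}
```

View pics/top0.png

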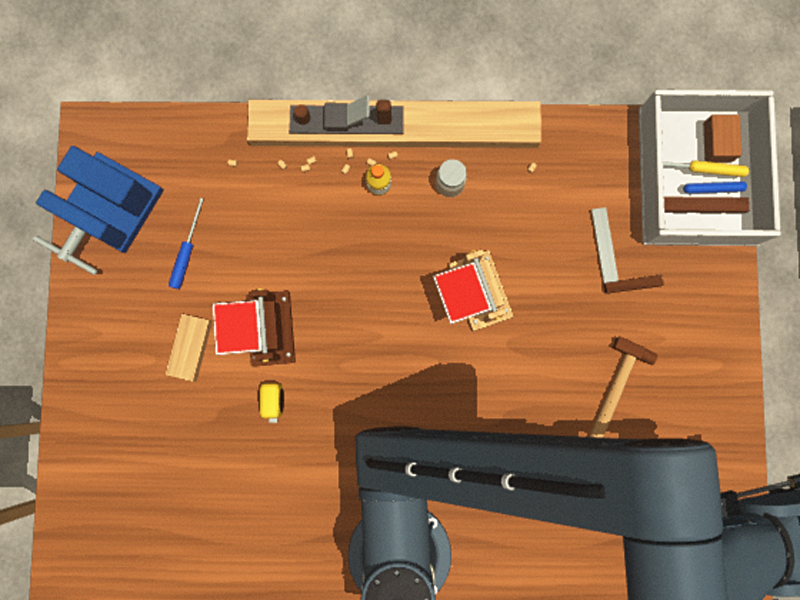

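View pics/scene0.png

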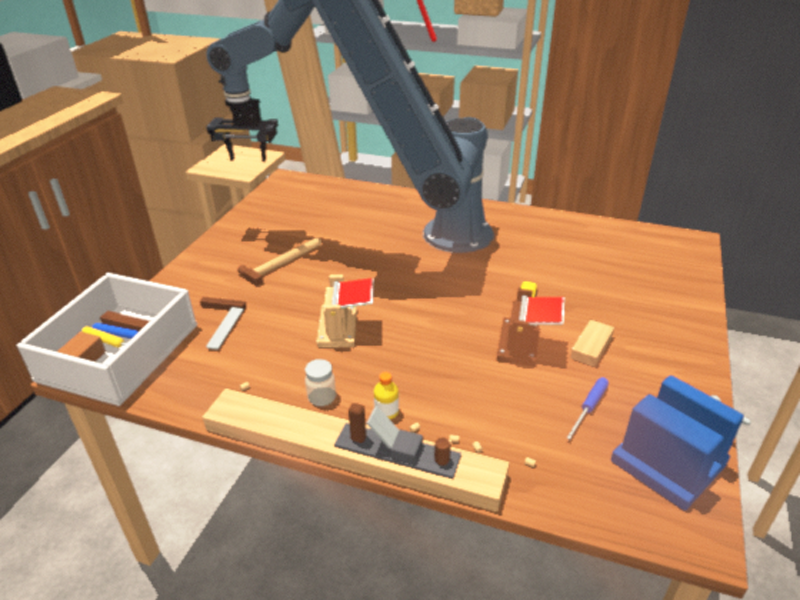

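Top view: the dark stand is at about (272,327) with its red flag pointing left, the offcut at (188,347) and the tape measure at (270,400). The light stand is at (480,290). I'll enlarge the dark stand.

Run:
```python
import cv2,numpy as np
a=cv2.imread("pics/top_raw.png")[195:265,140:215]
b=cv2.imread("pics/scene_raw.png")[190:260,340:415]
f=lambda i:cv2.resize(i,None,fx=5.3,fy=8 if 0 else 5.3,interpolation=cv2.INTER_CUBIC)
cv2.imwrite("pics/crop.png",np.hstack([f(a),f(b)]))
```

```text
(no output)
```

View pics/crop.png

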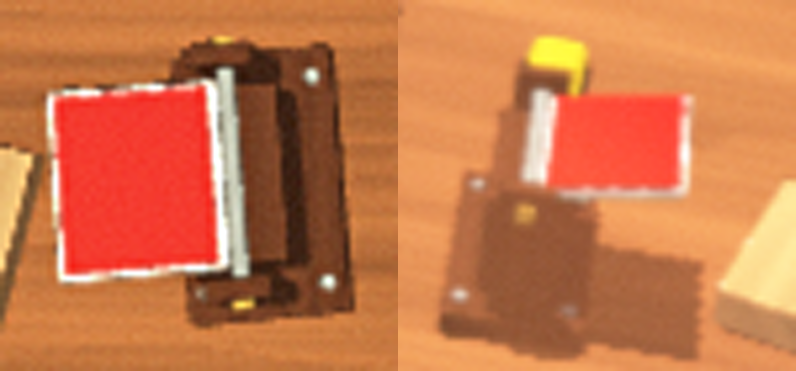

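```bash
cat > fit.py <<'E'
import cv2,numpy as np
from rig import camera_info
from scipy.optimize import least_squares
I={n:camera_info(n) for n in("top","scene")}
def proj(n,P):
    c=I[n];return cv2.projectPoints(np.array(P,float).reshape(-1,1,3),c["rvec"],c["tvec"],c["camera_matrix"],None)[0].reshape(-1,2)
def world(p,S):
    c,s=np.cos(p[2]),np.sin(p[2]);S=np.array(S)
    return np.c_[p[0]+c*S[:,0]-s*S[:,1],p[1]+s*S[:,0]+c*S[:,1],S[:,2]]
E
python3 - <<'E'
from fit import *
s=5.3
T=np.array([(330,45),(352,310),(188,325),(47,92),(62,280)])/s+(140,195)
C=np.array([(685,192),(690,96),(462,172),(440,330)],float);C[:,0]-=397.5;C=C/s+(340,190)
def pts(p):
    a=p[3];r=.093
    F=[(-r*np.cos(a),.05,.1+r*np.sin(a)),(-r*np.cos(a),-.05,.1+r*np.sin(a))]
    return world(p,[(.045,.075,.018),(.045,-.075,.018),(-.045,-.075,.009)]+F),world(p,F+[(.045,-.075,.018),(.045,.075,.009)])
def res(p):
    t,c=pts(p);return np.r_[(proj("top",t)-T).ravel(),(proj("scene",c)[:2]-C[:2]).ravel(),.4*(proj("scene",c)[2:]-C[2:]).ravel()]
r=least_squares(res,[.5,.25,-1.57,.1],loss='soft_l1');print(r.x,r.fun.round(1))
print(pts(r.x)[0])
E
```

```text
[ 0.45419461  0.27426162 -1.46833178  0.16014809] [-0.4 -0.3 -0.7 -0.   0.4  0.1 -0.4  0.  -0.9  0.2 -1.1  0.1 -1.   0.
 -0.3 -0.5 -0.6 -0.8]
[[0.53340409 0.23716904 0.018     ]
 [0.38419082 0.22182624 0.018     ]
 [0.37498514 0.3113542  0.009     ]
 [0.49454156 0.37070429 0.11483019]
 [0.39506605 0.36047576 0.11483019]]
```

```bash
cat > st.py <<'E'
from rig import robot
import numpy as np,sys
from scipy.spatial.transform import Rotation as Ro
P=np.array([.4542,.2743,.0]);X=np.array([.1023,-.9948,0]);Y=np.array([.9948,.1023,0])
o=robot.get_obs();R=Ro.from_quat(o["tool_rot"]).as_matrix();p=o["position"]
d=p-P;print("t",round(o["time"],2),"stand-frame mm",(1e3*np.array([d@X,d@Y,p[2]])).round(1),"tool y,z ang",[round(np.arctan2(R[1,i],R[0,i]),3) for i in(1,2)],"q6",o["q"][5].round(3),"F(stand)",np.round([o["ft_force"]@X,o["ft_force"]@Y,o["ft_force"][2]],1),"w",o["grip_width"].round(4))
def go(sx,sy,z):
    t=P+sx*1e-3*X+sy*1e-3*Y;t[2]=z*1e-3;return (R.T@(t-p)*100).round(2)
if len(sys.argv)>1:
    a=list(map(float,sys.argv[1:]));[print("cm tool",go(*a[i:i+3])) for i in range(0,len(a),3)]
E
python3 st.py
python3 - <<'E'
from st import *
for w in [(.6,-.2,.26),(.446,.42,.26)]:print((R.T@(np.array(w)-p)*100).round(2))
E
```

```text
Traceback (most recent call last):
  File "st.py", line 6, in <module>
    d=p-P;print("t",round(o["time"],2),"stand-frame mm",(1e3*np.array([d@X,d@Y,p[2]])).round(1),"tool y,z ang",[round(np.arctan2(R[1,i],R[0,i]),3) for i in(1,2)],"q6",o["q"][5].round(3),"F(stand)",np.round([o["ft_force"]@X,o["ft_force"]@Y,o["ft_force"][2]],1),"w",o["grip_width"].round(4))
                                                                                                                                                                                                                                                                        ^^^^^^^^^^^^^^^^^^^^^
AttributeError: 'float' object has no attribute 'round'
Traceback (most recent call last):
  File "st.py", line 6, in <module>
    d=p-P;print("t",round(o["time"],2),"stand-frame mm",(1e3*np.array([d@X,d@Y,p[2]])).round(1),"tool y,z ang",[round(np.arctan2(R[1,i],R[0,i]),3) for i in(1,2)],"q6",o["q"][5].round(3),"F(stand)",np.round([o["ft_force"]@X,o["ft_force"]@Y,o["ft_force"][2]],1),"w",o["grip_width"].round(4))
                                                                                                                                                                                                                                                                        ^^^^^^^^^^^^^^^^^^^^^
AttributeError: 'float' object has no attribute 'round'
```

```bash
sed -i 's/o\["grip_width"\].round(4)/round(o["grip_width"],4)/' st.py
python3 - <<'E'
from st import *
print(R.round(3))
for w in [(.6,-.2,.26),(.446,.42,.26)]:print((R.T@(np.array(w)-p)*100).round(2))
E
```

```text
t 0.1 stand-frame mm [ 845.1 -395.5  232.7] tool y,z ang [np.float64(-1.333), np.float64(-2.904)] q6 -0.178 F(stand) [-0.5 -0.7  0.3] w 0.0869
[[-0.     0.236 -0.972]
 [ 0.002 -0.972 -0.236]
 [-1.    -0.002 -0.   ]]
[ -2.66 -28.87 -53.59]
[ -2.54 -92.75 -53.23]
```

```bash
python3 -m inch '[[[-0.3,-1.8,-3.35,0,0],[-0.3,-1.8,-3.35,0,0],[-0.3,-1.8,-3.35,0,0],[-0.3,-1.8,-3.35,0,0],[-0.3,-1.8,-3.35,0,0],[-0.3,-1.8,-3.35,0,0],[-0.3,-1.8,-3.35,0,0],[-0.3,-1.8,-3.35,0,0]]]' 10;  python3 -m inch '[[[-0.2,-1.8,-3.35,0,0],[-0.2,-1.8,-3.35,0,0],[-0.2,-1.8,-3.35,0,0],[-0.2,-1.8,-3.35,0,0],[-0.2,-1.8,-3.35,0,0],[-0.2,-1.8,-3.35,0,0],[0,-1.8,-3.35,0,0],[0,-1.8,-3.35,0,0]]]'
python3 -m inch '[[[0,0,0,-0.12,0],[0,0,0,-0.12,0],[0,0,0,-0.12,0],[0,0,0,-0.12,0],[0,0,0,-0.12,0],[0,0,0,-0.12,0],[0,0,0,-0.12,0],[0,0,0,-0.12,0]]]'
python3 st.py -160 0 260
```

```text
time: 0.77
position: [0.3752, -0.402, 0.2521]
tool_rot: [-0.701, -0.08, 0.704, -0.076]
ft_force: [0.9, 0.5, -0.1]
grip_width: 0.0413
time: 1.43
position: [0.6132, -0.1887, 0.2624]
tool_rot: [-0.7, -0.082, 0.706, -0.075]
ft_force: [0.8, -1.0, -0.5]
grip_width: 0.0006
time: 2.1
position: [0.6186, -0.1763, 0.2565]
tool_rot: [-0.578, -0.413, 0.58, -0.399]
ft_force: [0.3, 0.4, 0.0]
grip_width: 0.0005
t 2.1 stand-frame mm [465.1 117.4 256.5] tool y,z ang [np.float64(-0.348), np.float64(-1.919)] q6 -0.109 F(stand) [-0.3  0.3  0. ] w 0.0005
cm tool [  0.82 -37.77 -51.16]
```

```bash
python3 -m inch '[[[0,0,0,-0.12,0],[0,0,0,-0.12,0],[0,0,0,-0.11,0],[0,0,0,-0.09,0],[0,0,0,0,0]]]'
python3 st.py -160 0 260
```

```text
time: 2.52
position: [0.6166, -0.1752, 0.253]
tool_rot: [0.47, 0.538, -0.47, 0.518]
ft_force: [-0.5, -0.3, -0.4]
grip_width: 0.0008
t 2.52 stand-frame mm [463.8 115.6 253. ] tool y,z ang [np.float64(0.116), np.float64(-1.456)] q6 -0.572 F(stand) [ 0.2 -0.5 -0.4] w 0.0008
cm tool [  0.78 -10.75 -62.52]
```

```bash
python3 -m inch '[[[-0.1,-0.67,-3.9,0,0],[-0.1,-0.67,-3.9,0,0],[-0.1,-0.67,-3.9,0,0],[-0.1,-0.67,-3.9,0,0],[-0.1,-0.67,-3.9,0,0],[-0.1,-0.67,-3.9,0,0],[-0.1,-0.67,-3.9,0,0],[-0.1,-0.67,-3.9,0,0]]]';python3 -m inch '[[[-0.1,-0.67,-3.9,0,0],[-0.1,-0.67,-3.9,0,0],[-0.1,-0.67,-3.9,0,0],[-0.1,-0.67,-3.9,0,0],[-0.1,-0.67,-3.9,0,0],[-0.1,-0.67,-3.9,0,0],[-0.1,-0.67,-2.5,0,0],[0,0,0,0,0]]]'
python3 st.py -130 0 250 -130 0 95
```

```text
time: 3.18
position: [0.5302, 0.131, 0.2637]
tool_rot: [0.479, 0.528, -0.482, 0.509]
ft_force: [0.0, 0.1, 0.3]
grip_width: 0.0007
time: 3.85
position: [0.4557, 0.405, 0.2757]
tool_rot: [0.483, 0.526, -0.486, 0.504]
ft_force: [0.1, -0.3, 0.7]
grip_width: 0.0005
t 3.85 stand-frame mm [-129.9   14.9  275.7] tool y,z ang [np.float64(0.062), np.float64(-1.509)] q6 0.459 F(stand) [0.3 0.1 0.7] w 0.0005
cm tool [ 2.6  -1.43  0.1 ]
cm tool [18.09 -1.06  0.41]
```

```bash
python3 -m inch '[[[3.5,-0.3,0,-0.02,0],[3.5,-0.3,0,-0.02,0],[3.5,-0.3,0,0,0],[3.5,-0.3,0,0,0],[2.5,-0.2,0,0,0],[1,0,0,0,0],[0,0,0,0,0]]]'
python3 st.py -110 0 100
python3 - <<'E'
from rig import camera
import cv2,numpy as np
a=camera("top")[180:300,110:250];b=camera("scene")[110:275,310:470]
f=lambda i:cv2.resize(i,(400,400),interpolation=cv2.INTER_CUBIC)[:,:,::-1]
cv2.imwrite("pics/c1.png",np.hstack([f(a),f(b)]))
E
```

```text
time: 4.43
position: [0.4398, 0.4091, 0.097]
tool_rot: [0.477, 0.532, -0.474, 0.514]
ft_force: [-0.6, -0.2, -0.0]
grip_width: 0.0004
t 4.43 stand-frame mm [-135.6   -0.5   97. ] tool y,z ang [np.float64(0.095), np.float64(-1.476)] q6 0.433 F(stand) [ 0.1 -0.6 -0. ] w 0.0004
cm tool [-0.36  0.07  2.55]
```

View pics/c1.png

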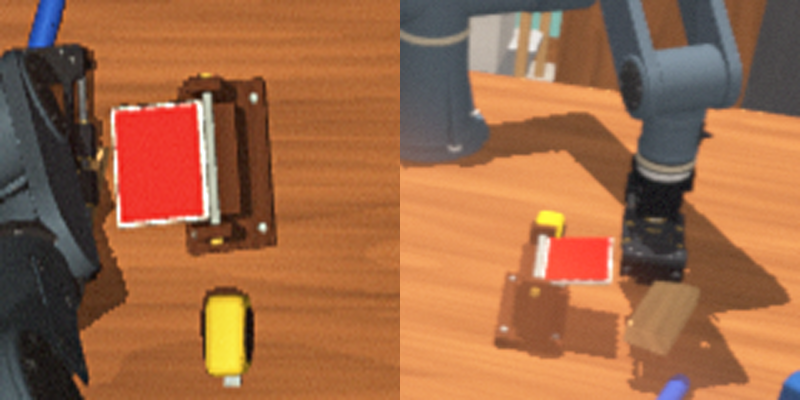

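The fingers stand just outside the flag's free edge, centred on it, and everything else is clear. I'll approach slowly.

```bash
python3 -m inch '[[[0,0,1,0,0],[0,0,1,0,0],[0,0,0.4,0,0],[0,0,0.3,0,0],[0,0,0.3,0,0],[0,0,0,0,0]]]'
python3 st.py -98 0 100;  python3 -m inch '[[[-0.1,0,0.3,0,0],[-0.1,0,0.3,0,0]]]'
python3 st.py -98 0 100
```

```text
time: 5.03
position: [0.4508, 0.3787, 0.1072]
tool_rot: [0.485, 0.529, -0.468, 0.516]
ft_force: [-0.1, 1.0, 0.2]
grip_width: 0.0003
t 5.03 stand-frame mm [-104.2    7.3  107.2] tool y,z ang [np.float64(0.092), np.float64(-1.478)] q6 0.38 F(stand) [-1.  -0.   0.2] w 0.0003
cm tool [ 0.69 -0.73  0.64]
time: 5.2
position: [0.4516, 0.3761, 0.1104]
tool_rot: [0.489, 0.53, -0.466, 0.513]
ft_force: [-4.1, 13.7, 2.0]
grip_width: 0.0008
t 5.2 stand-frame mm [-101.5    7.9  110.4] tool y,z ang [np.float64(0.088), np.float64(-1.482)] q6 0.369 F(stand) [-14.   -2.7   2. ] w 0.0008
cm tool [ 1.02 -0.79  0.4 ]
```

```bash
python3 -m inch '[[[-0.4,0,0,0,0],[-0.4,0,0,0,0]]]'
python3 st.py -90 0 140
python3 -m inch '[[[-0.4,0,0.1,0,0],[-0.4,0,0.1,0,0]]]'
python3 st.py -90 0 140
python3 - <<'E'
from rig import camera
import cv2,numpy as np
a=camera("top")[180:300,110:250];b=camera("scene")[110:275,310:470]
f=lambda i:cv2.resize(i,(400,400),interpolation=cv2.INTER_CUBIC)[:,:,::-1]
cv2.imwrite("pics/c2.png",np.hstack([f(a),f(b)]))
E
```

```text
time: 5.37
position: [0.4512, 0.3769, 0.1189]
tool_rot: [0.489, 0.53, -0.465, 0.512]
ft_force: [1.0, -0.4, 0.9]
grip_width: 0.0007
t 5.37 stand-frame mm [-102.4    7.5  118.9] tool y,z ang [np.float64(0.088), np.float64(-1.483)] q6 0.369 F(stand) [0.5 1.  0.9] w 0.0007
cm tool [-2.16 -0.72  1.16]
time: 5.53
position: [0.4513, 0.3748, 0.1275]
tool_rot: [0.489, 0.531, -0.465, 0.513]
ft_force: [-0.1, 1.5, -0.7]
grip_width: 0.0002
t 5.53 stand-frame mm [-100.3    7.4  127.5] tool y,z ang [np.float64(0.089), np.float64(-1.482)] q6 0.366 F(stand) [-1.5  0.  -0.7] w 0.0002
cm tool [-1.29 -0.72  0.99]
```

View pics/c2.png

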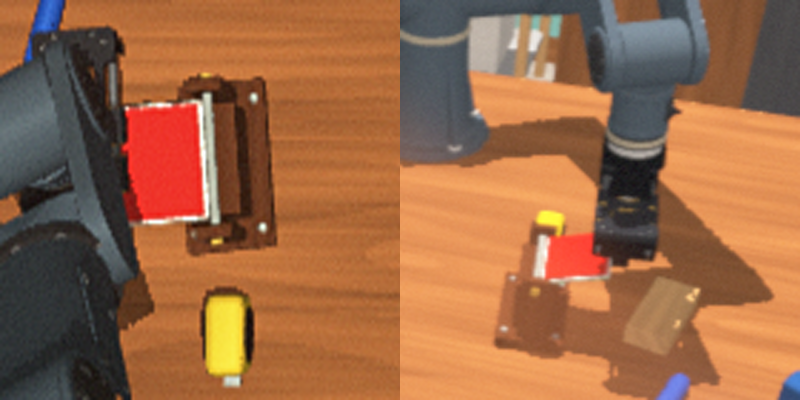

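```bash
python3 -m inch '[[[0,0,-0.4,0,0],[1.5,-0.3,0,0,0],[1.2,-0.4,0,0,0],[0.3,0,0,0,0],[0,0,0,0,0]]]'
python3 st.py -100 0 100
```

```text
time: 6.05
position: [0.4457, 0.3795, 0.0981]
tool_rot: [0.49, 0.529, -0.464, 0.514]
ft_force: [0.1, -0.3, 0.2]
grip_width: 0.0004
t 6.05 stand-frame mm [-105.5    2.3   98.1] tool y,z ang [np.float64(0.089), np.float64(-1.482)] q6 0.377 F(stand) [0.4 0.1 0.2] w 0.0004
cm tool [-0.22 -0.22  0.54]
```

```bash
python3 -m inch '[[[0,0,0.4,0,0],[0,0,0.2,0,0]]]';  python3 -m inch '[[[-0.3,0,0.2,0,0]]]'; python3 -m inch '[[[-0.3,0,0.2,0,0]]]'; python3 -m inch '[[[-0.3,0,0.2,0,0]]]'
python3 st.py -90 0 140
```

```text
time: 6.22
position: [0.4464, 0.3751, 0.0981]
tool_rot: [0.491, 0.53, -0.464, 0.513]
ft_force: [-3.7, 8.4, 2.0]
grip_width: 0.0004
time: 6.3
position: [0.4464, 0.3744, 0.1014]
tool_rot: [0.492, 0.53, -0.463, 0.512]
ft_force: [-3.5, 5.5, 0.7]
grip_width: 0.0006
time: 6.38
position: [0.4465, 0.3735, 0.105]
tool_rot: [0.493, 0.531, -0.463, 0.511]
ft_force: [-2.5, 3.2, 0.8]
grip_width: 0.0003
time: 6.47
position: [0.4467, 0.3722, 0.1087]
tool_rot: [0.494, 0.531, -0.462, 0.51]
ft_force: [-1.7, 3.6, -0.6]
grip_width: 0.0006
t 6.47 stand-frame mm [-98.2   2.5 108.7] tool y,z ang [np.float64(0.085), np.float64(-1.485)] q6 0.355 F(stand) [-3.7 -1.3 -0.6] w 0.0006
cm tool [-3.17 -0.2   0.66]
```

```bash
python3 -m inch '[[[-0.4,0,0.25,0,0],[-0.4,0,0.25,0,0],[-0.4,0,0.25,0,0],[-0.4,0,0.3,0,0]]]';python3 st.py -90 0 140; python3 -m inch '[[[-0.4,0,0.3,0,0],[-0.4,0,0.3,0,0],[-0.4,0,0.3,0,0],[-0.4,0,0.3,0,0]]]'
python3 st.py -80 0 140
```

```text
time: 6.8
position: [0.4479, 0.3623, 0.1275]
tool_rot: [0.496, 0.531, -0.461, 0.509]
ft_force: [-2.4, 4.9, 2.1]
grip_width: 0.0006
t 6.8 stand-frame mm [-88.2   2.7 127.5] tool y,z ang [np.float64(0.084), np.float64(-1.486)] q6 0.335 F(stand) [-5.1 -1.9  2.1] w 0.0006
cm tool [-1.24 -0.26 -0.25]
time: 7.13
position: [0.4494, 0.3472, 0.1452]
tool_rot: [0.496, 0.531, -0.46, 0.51]
ft_force: [-0.5, 1.2, -0.3]
grip_width: 0.0008
t 7.13 stand-frame mm [-73.    2.7 145.2] tool y,z ang [np.float64(0.084), np.float64(-1.485)] q6 0.313 F(stand) [-1.2 -0.3 -0.3] w 0.0008
cm tool [ 0.55 -0.29 -0.66]
```

```bash
python3 -m inch '[[[-0.25,0,0.5,0,0],[-0.25,0,0.5,0,0],[-0.25,0,0.5,0,0],[-0.25,0,0.5,0,0],[-0.2,0,0.5,0,0],[-0.2,0,0.5,0,0]]]';python3 st.py -15 0 165
python3 - <<'E'
from rig import camera
import cv2,numpy as np
a=camera("top")[180:300,110:250];b=camera("scene")[110:275,310:470]
f=lambda i:cv2.resize(i,(400,400),interpolation=cv2.INTER_CUBIC)[:,:,::-1]
cv2.imwrite("pics/c3.png",np.hstack([f(a),f(b)]))
E
```

```text
time: 7.63
position: [0.454, 0.3124, 0.1598]
tool_rot: [0.497, 0.53, -0.46, 0.511]
ft_force: [0.0, 1.1, 0.8]
grip_width: 0.0008
t 7.63 stand-frame mm [-37.9   3.7 159.8] tool y,z ang [np.float64(0.084), np.float64(-1.485)] q6 0.252 F(stand) [-1.1  0.2  0.8] w 0.0008
cm tool [-0.65 -0.32  2.27]
```

View pics/c3.png

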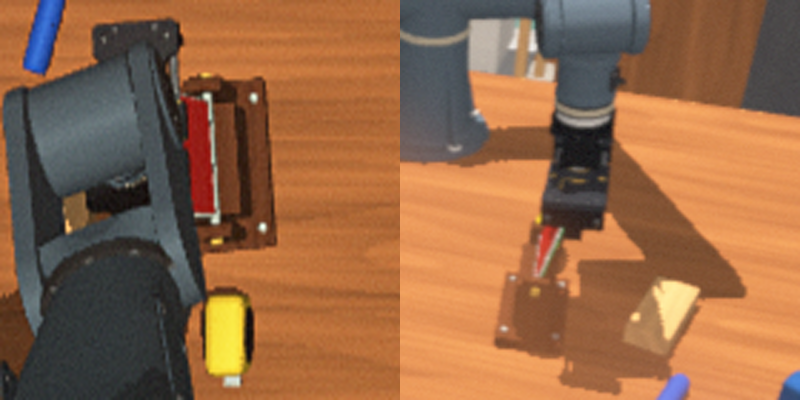

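```bash
python3 -m inch '[[[-0.2,-0.1,0.6,0,0],[-0.2,-0.1,0.6,0,0],[-0.2,-0.1,0.6,0,0],[-0.1,0,0.6,0,0],[0,0,0.5,0,0],[0,0,0.5,0,0],[0,0,0.5,0,0],[0,0,0.5,0,0]]]';python3 st.py 15 0 166 38 0 147
```

```text
time: 8.4
position: [0.4536, 0.2631, 0.1634]
tool_rot: [0.496, 0.53, -0.461, 0.511]
ft_force: [0.5, 1.3, 0.0]
grip_width: 0.0001
t 8.4 stand-frame mm [ 11.1  -1.8 163.4] tool y,z ang [np.float64(0.084), np.float64(-1.486)] q6 0.158 F(stand) [-1.3  0.6  0. ] w 0.0001
cm tool [-0.28  0.19  0.37]
cm tool [1.5  0.2  2.77]
```

```bash
python3 -m inch '[[[0,0,0.5,0,0],[0.2,0,0.5,0,0],[0.3,0,0.45,0,0],[0.3,0,0.45,0,0],[0.4,0,0.4,0,0],[0.4,0,0.4,0,0]]]';python3 st.py 38 0 147 49 0 126;python3 -m inch '[[[0.4,0,0.3,0,0],[0.4,0,0.3,0,0],[0.4,0,0.2,0,0],[0.4,0,0.2,0,0]]]';python3 st.py 49 0 126 51 0 115
```

```text
time: 8.9
position: [0.4562, 0.2338, 0.1449]
tool_rot: [0.496, 0.53, -0.461, 0.511]
ft_force: [0.2, 0.1, 0.4]
grip_width: 0.0004
t 8.9 stand-frame mm [ 40.5  -2.2 144.9] tool y,z ang [np.float64(0.084), np.float64(-1.486)] q6 0.093 F(stand) [-0.1  0.2  0.4] w 0.0004
cm tool [-0.19  0.22 -0.26]
cm tool [1.84 0.2  0.95]
time: 9.23
position: [0.4571, 0.223, 0.1261]
tool_rot: [0.495, 0.53, -0.461, 0.511]
ft_force: [0.4, 0.5, 0.8]
grip_width: 0.0002
t 9.23 stand-frame mm [ 51.3  -2.3 126.1] tool y,z ang [np.float64(0.083), np.float64(-1.486)] q6 0.066 F(stand) [-0.4  0.5  0.8] w 0.0002
cm tool [ 0.02  0.23 -0.23]
cm tool [1.11 0.21 0.02]
```

```bash
python3 -m inch '[[[0.3,0,0,0,0],[0.3,0,0,0,0],[0.3,0,0,0,0]]]';python3 -m inch '[[[0.2,0,0,0,0]]]';python3 -m inch '[[[0.2,0,0,0,0]]]';python3 st.py
```

```text
time: 9.48
position: [0.4572, 0.2228, 0.1159]
tool_rot: [0.495, 0.53, -0.462, 0.511]
ft_force: [-5.1, -3.3, 35.1]
grip_width: 0.0001
time: 9.57
position: [0.4572, 0.2228, 0.1159]
tool_rot: [0.494, 0.53, -0.462, 0.511]
ft_force: [-7.1, -4.6, 37.5]
grip_width: 0.0005
time: 9.65
position: [0.4572, 0.2228, 0.1162]
tool_rot: [0.494, 0.53, -0.461, 0.512]
ft_force: [-4.6, -3.8, 21.3]
grip_width: 0.0004
t 9.65 stand-frame mm [ 51.6  -2.3 116.2] tool y,z ang [np.float64(0.086), np.float64(-1.484)] q6 0.064 F(stand) [ 3.3 -4.9 21.3] w 0.0004
```

On the stop: the TCP is at 116 mm, which matches the level flag. I'll lift off straight up, then move away and look.

```bash
python3 -m inch '[[[-0.5,0,0,0,0],[-3,0,0,0,0],[-3,0,0,0,0],[-3,0,0,0,0],[-2,0,0,0,0],[0,-3,-3,0,0],[0,-3,-3,0,0],[0,-3,-3,0,0]]]';python3 -m inch '[[[-0.1,-1,-4,0,0],[-0.1,-1,-4,0,0],[-0.1,-1,-4,0,0],[0,0,0,0,0]]]'
python3 st.py
python3 - <<'E'
from rig import camera
import cv2,numpy as np
A=camera("top");B=camera("scene")
f=lambda i:cv2.resize(i,(400,400),interpolation=cv2.INTER_CUBIC)[:,:,::-1]
cv2.imwrite("pics/c4.png",np.vstack([np.hstack([f(A[180:300,110:250]),f(B[160:275,310:430])]),np.zeros((0,800,3),np.uint8)]))
cv2.imwrite("pics/full4.png",np.hstack([cv2.resize(A,(400,300)),cv2.resize(B,(400,300))])[:,:,::-1])
E
```

```text
time: 10.32
position: [0.3665, 0.2979, 0.2413]
tool_rot: [0.501, 0.525, -0.46, 0.512]
ft_force: [0.7, 0.8, 0.2]
grip_width: 0.0005
time: 10.65
position: [0.3174, 0.4208, 0.2506]
tool_rot: [0.5, 0.527, -0.459, 0.511]
ft_force: [1.0, -0.4, 0.5]
grip_width: 0.0007
t 10.65 stand-frame mm [-159.7 -121.1  250.6] tool y,z ang [np.float64(0.079), np.float64(-1.491)] q6 0.6 F(stand) [0.5 1.  0.5] w 0.0007
```

View pics/c4.png

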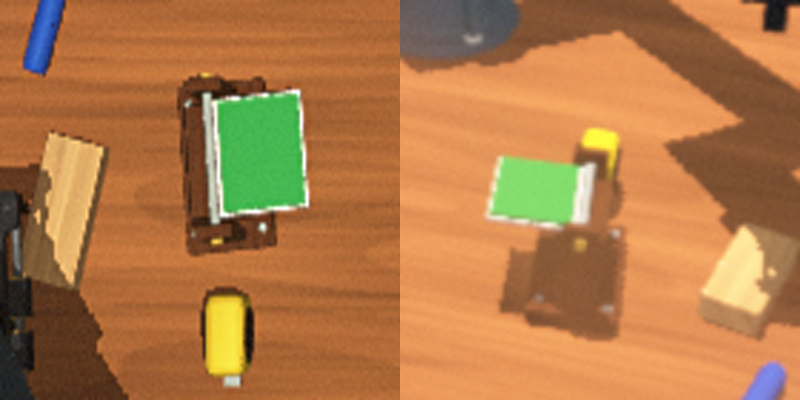

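View pics/full4.png

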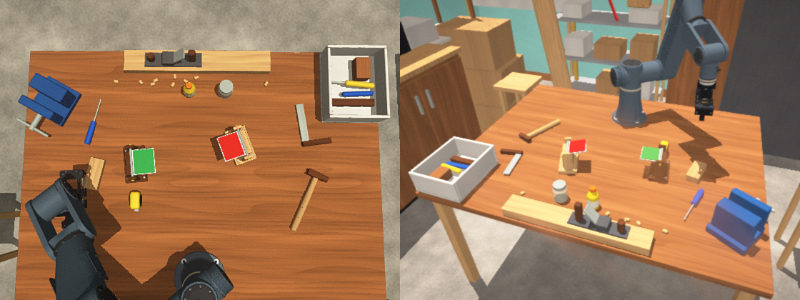

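The dark flag lies over, green up, and everything else looks untouched. I'll check its angle numerically.

Run:
```python
from fit import *
T=np.array([(299,90),(308,206)])/(400/140,400/120)+(110,180)
C=np.array([(89,218),(99,156)])/(400/120,400/115)+(310,160)
for a in (2.8,2.9,3.0,3.05,3.1,3.14):
    F=world([.4542,.2743,-1.4683],[(-.093*np.cos(a),y,.1+.093*np.sin(a)) for y in(.05,-.05)])
    print(a,(proj("top",F)-T).round(1).tolist(),(proj("scene",F)-C).round(1).tolist())
```

```text
2.8 [[-3.0, -1.3], [-3.3, -0.1]] [[0.3, -7.8], [1.2, -7.3]]
2.9 [[-1.6, -1.0], [-1.9, -0.0]] [[-0.7, -5.7], [0.3, -5.3]]
3.0 [[-0.5, -0.7], [-0.9, 0.1]] [[-1.4, -3.6], [-0.4, -3.1]]
3.05 [[-0.1, -0.5], [-0.5, 0.2]] [[-1.7, -2.5], [-0.7, -2.1]]
3.1 [[0.2, -0.4], [-0.1, 0.2]] [[-1.9, -1.4], [-0.9, -1.0]]
3.14 [[0.4, -0.2], [0.0, 0.3]] [[-1.9, -0.5], [-1.0, -0.1]]
```

The angle fits 3.14, so the flag is flat. Handing in.

```bash
python3 -c "
from rig import robot
print(robot.hand_in())"
```

```text
the job is handed in; nothing more can be done
None
```

The dark-wood stand's flag is over its pivot and lies flat on the other side, green up, and I handed the job in at about 11 s of the 48 s allowed. I pushed it with the closed fingertips against its free edge and never pinched it.

- **Flag angle:** in the last pictures the flag's corners fit about 3.14 rad (level) best, to within about 2 pixels.
- **Other objects:** the light stand's flag still shows red. The offcut, tape measure and the other items look unmoved; I checked these by eye only.
- **Robot:** it stands clear of everything, about 0.25 m up, with a wrist force of about 1 N, which is noise level.

**Less gentle moments:**
- The first lift slipped off the edge, with about 14 N inward, so I backed off, went lower and pushed again.
- At the end I pressed the flag onto its stop with the fingertips at up to about 38 N for a moment. That was harder than needed.

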